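# Press the plaster plug out of its casting ring

## Robot

A 6-joint arm with a two-finger parallel gripper is mounted at the origin on a cart in front of the work surface, level with it; the furniture and walls round the work are solid. World frame = base frame: x ahead of the robot, y to its left, z up, the work surface at z = 0. Lengths are in m, angles in rad, forces in N, time in s.
With the tool pointing down it reaches from about 0.375 to 0.9 m from the base axis. Payload 3.1 kg.
Tool frame: the origin (TCP) lies midway between the tips of the shut fingers; the grasp point (between the pads) lies 19 mm behind it (manip.hold_point_z is the distance from the TCP to the grasp point, in m); x points along the fingers, y is the direction in which the jaws open and shut, and the axes are right-handed (so a half turn about x gives the same grasp; the last joint's range is limited). The gripper opens to 85 mm and grips with 20 to 120 N. Pads are 22 mm wide; open, the fingers measure 114 mm over their backs; the gripper's body (76 mm by 85 mm) begins 54 mm behind the grasp point. The pads swing forward as they close: fully open they stand 13 mm farther back than shut.
Start: joints at [0.933, 0.527, 1.433, -0, 1.181, -0.178], TCP at [0.277, 0.56, 0.231] pointing down, gripper open.
Joint ranges: [-3.08, 3.08], [-0.75, 2.2], [0.22, 2.44], [-1.43, 4.57], [0, 2.65], [-2.85, 2.85]. Speed limits (rad/s): [2.79, 2.79, 3.14, 3.14, 3.14, 3.14].

## Interface

Orientations are given as a unit quaternion [x, y, z, w].
In Python, from station import manip, snapshot gives the robot as it stands.
- The arm moves only by the shell command python3 -m crank 'ROWS' [FORCE]. ROWS is JSON, a list of rows, each a list of 5 numbers: the finger opening in m, from 0 to 0.0854, then the shift along the tool's x, y, z in m, then the turn about the tool's x in rad. In form: [[grip, tx, ty, tz, yaw], ...]. A call has 1 to 5 rows; each row shifts and turns the commanded pose from where the row before left it, along the tool's axes as they then stand; what a row does not reach is not made up. A row lasts 1/10 s, in which the tool goes at most 50 mm and 8.59 degrees, less where a joint would pass 70% of its speed; a pose out of reach is approached as far as the arm can. A call is refused whole if a number of a shift passes 0.05 or a number of a turn 0.15, either way. A call with a gripper value outside its range is refused whole. The fingers move at their own pace and stop on an object; FORCE is the grip in N (left out, the last holds). Time passes only in rows, so rows that do not move let the fingers close. It gives the time, the measured TCP pose, the force and the opening at its end, in the units of the state.
- manip.sense(): the state, without advancing time (a new reading comes with each control period).
- snapshot(name): name is "side" or "top"; returns a dict with "image" (420x560x3 uint8, blue, green, red), "range_z" (420x560 float32, m along the optical axis (not along the pixel's ray), 0 where there is no reading), "vertical_fov" (degrees; the focal length in pixels is half the picture's height over the tangent of half this angle, whatever the lens; pixels are square), "cx", "cy" (the principal point, pixels), "extrinsics" (4x4, takes a point from world to camera coordinates). Camera axes: x right, y up, looking along -z (the intrinsics and any distortion apply to the point x, -y, -z); pixel columns grow to the right and rows downward; lengths in m; the calibration is good to about 2 mm. A picture is of the moment at which its call begins.
- manip.sign_off(): hands the job in, once; it reports no verdict.
The state is a dict: "t": time; "q": joint angles; "qd": joint speeds; "tau": joint torques, N m; "tcp_pos": TCP position; "tool_rot": TCP orientation; "force": force on the tool from outside, world axes, zero at the start; "ft_torque": the same for the moment, N m; "finger_gap": opening from 0.0 (shut) to 1.0 (fully open).
Only numpy, scipy, OpenCV 4.12 (cv2) and the standard library are available. Lean on these libraries where they do the work, as an engineer would, in place of code of your own. Each camera call takes 0.05 s, during which the arm holds its last target.

## Task

A plaster plug sits sunk in the steel casting ring of the press-out stand. Turn the stand's knob clockwise, taking as many grips as it needs, until the pin below has pushed the plug up so that about 14 mm of it stands above the ring's rim (at least 10 mm, and never more than 18 mm on the pin, or it may topple); then grip the raised plug, lift it out, stand it upright in the shallow tray without dropping it, and let go. Leave the other things on the bench where they are.

Things in the scene. Friction and masses are not known exactly. Their poses are not given: they have to be found in the camera images.
- press_stand: fixed press-out stand; origin at the centre of its underside, z up, x along its length. Grey foot plate 176 x 84 mm. At x = -55 mm a grey screw box, 62 x 64 mm, top 46 mm high (48 mm under the knob), carries the knob. At x = +50 mm a steel casting ring, 49 mm outside, 39 mm inside, open at both ends, stands on a plate 54 mm high; its rim is 90 mm high. A steel pin, 16 mm head, rises through a hole in that plate and pushes the plug up from below
- knob (a joint): turn of the screw knob (rad), grows clockwise seen from above, 0 to 7.5. Starts between 0 and 0.5. It raises the pin 4 mm per rad (25 mm a turn), stays where it is left (friction 0.06 N m), and lowers the pin when turned back. The pin's length is set differently each time: at joint 0 its head is 3 to 8 mm below the plug, so the turn at which it meets the plug is not known beforehand and lies between 0.75 and 2 rad
- knob_grip (a point): on the knob's vertical axis, at the height to grip, 70 mm above the bench; turns with the knob. The grip is a black bar, 42 mm long along the point's x, 13 mm thick along its y, from 56 to 82 mm above the bench
- ring_rim (a point): centre of the casting ring's top rim, 90 mm above the bench; fixed to the stand
- plug: white plaster plug, a cylinder 36 mm across and 34 mm high, about 60 g, with a funnel-shaped hollow 25 mm wide in its top; origin at the centre of its underside, z up. It starts in the ring, standing on the 54 mm high plate, top 2 mm below the rim, 1.5 mm play all round
- tray: fixed shallow aluminium tray, 124 (x) x 104 (y) mm outside, 15 mm high, walls and floor 3 mm thick; origin at the centre of its underside
- arch_model: white plaster arch model, 59 x 62 x 31 mm; bystander; origin at the centre of its underside
- mixing_bowl: green bowl, 68 mm wide, 36 mm high; bystander; origin at the centre of its underside
- rubber_former: brick-red rubber base former, 52 x 65 x 22 mm; bystander; origin at the centre of its underside
- spatula: plaster spatula, 180 mm long, lying flat; bystander; origin at the centre of its underside
Not all that is in view belongs to the job. What is shaped like the plug but red or yellow is not meant.

How it is judged:
By the outcome, as a careful person would: the job done as asked, in the order asked, and still so for the second after the job is handed in, with the robot touching nothing.
It also fails if it takes over 72 s, if anything falls off the work surface, if the arm or the gripper's body presses on something with over 40 N, if the wrist force passes 120 N, or if a joint passes its speed limit or range.

## Working session

There is one attempt and no reset: what is moved stays moved. The work goes in short steps, Python scripts to look and compute and a shell command to move; the robot and the scene stay as the last step left them, time stands still between calls to the robot, and variables do not carry over. Pictures are saved under pics/ and viewed, and the job is handed in when it is done.

```bash
ls; mkdir -p pics; cat > h.py <<'E'
import numpy as np, cv2
from station import manip, snapshot
def K(s):
    f=s["image"].shape[0]/2/np.tan(np.radians(s["vertical_fov"])/2); return f,s["cx"],s["cy"]
def world(s,u,v,d):
    f,cx,cy=K(s); E=np.array(s["extrinsics"])
    p=np.stack([(np.asarray(u)-cx)*d/f,-(np.asarray(v)-cy)*d/f,-np.asarray(d)*np.ones_like(u,dtype=float)],-1)
    return (p-E[:3,3])@E[:3,:3]
def plane(s,u,v,z):
    E=np.array(s["extrinsics"]); o=-E[:3,:3].T@E[:3,3]
    r=world(s,float(u),float(v),1.0)-o
    return o+r*(z-o[2])/r[2]
def proj(s,p):
    f,cx,cy=K(s);E=np.array(s["extrinsics"]); c=E[:3,:3]@np.asarray(p)+E[:3,3]
    return cx+f*c[0]/-c[2], cy-f*c[1]/-c[2]
def cloud(s):
    h,w=s["range_z"].shape; u,v=np.meshgrid(np.arange(w),np.arange(h))
    return world(s,u.astype(float),v.astype(float),s["range_z"])
E
python3 - <<'E'
from h import *
for n in("side","top"):
    s=snapshot(n); cv2.imwrite(f"pics/{n}0.png",s["image"])
    print(n,[k for k in s],K(s),np.round(s["extrinsics"],3).tolist(), (s["range_z"]>0).mean())
    np.savez(f"{n}0.npz",**{k:s[k] for k in s if k!='name'})
print(manip.sense(), manip.hold_point_z)
print([a for a in dir(manip) if a[0]!='_'])
E
```

```text
pics
side ['image', 'range_z', 'vertical_fov', 'cx', 'cy', 'extrinsics'] (np.float64(387.27876011076415), 284.1242409137874, 204.92954206964137) [[-0.969, -0.247, -0.022, 0.589], [0.094, -0.448, 0.889, -0.026], [-0.23, 0.859, 0.458, -0.955], [0.0, 0.0, 0.0, 1.0]] 0.9960374149659864
top ['image', 'range_z', 'vertical_fov', 'cx', 'cy', 'extrinsics'] (np.float64(462.1364941578476), 274.3397707266667, 207.06141527279507) [[0.032, -0.999, -0.005, 0.206], [0.975, 0.03, 0.221, -0.556], [-0.22, -0.012, 0.975, -0.824], [0.0, 0.0, 0.0, 1.0]] 0.99625
{'t': 0.1, 'q': array([ 9.33491493e-01,  5.28392560e-01,  1.43377845e+00,  6.09950921e-06,
        1.18142787e+00, -1.78487200e-01]), 'qd': array([-3.46840532e-05, -2.66427958e-03, -3.31611372e-03, -1.12664058e-03,
        5.57280210e-04,  1.20704395e-03]), 'tau': array([-4.11156934e-04, -4.43307388e+01, -1.78585196e+01, -2.33694636e-04,
        3.89027919e-03,  1.29863139e-05]), 'tcp_pos': array([0.2763749 , 0.55984404, 0.23041823]), 'tool_rot': array([ 0.1601478 ,  0.68886396, -0.16144845,  0.68829756]), 'force': array([ 0.15121819, -0.13455523, -0.22682307]), 'ft_torque': array([ 0.0106463 , -0.02929966, -0.02229677]), 'finger_gap': 0.9979402673814046} 0.0187
['PlanningError', 'hold_point_z', 'sense', 'sign_off']
```

View pics/side0.png

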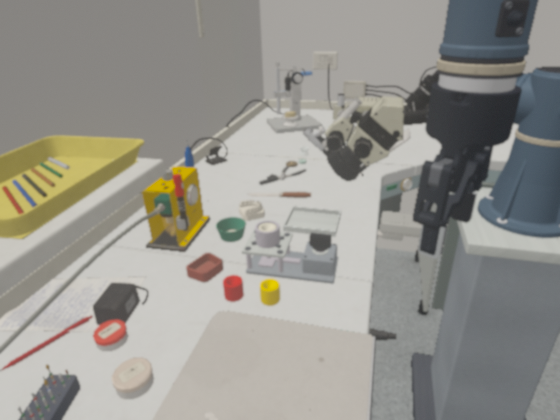

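View pics/top0.png

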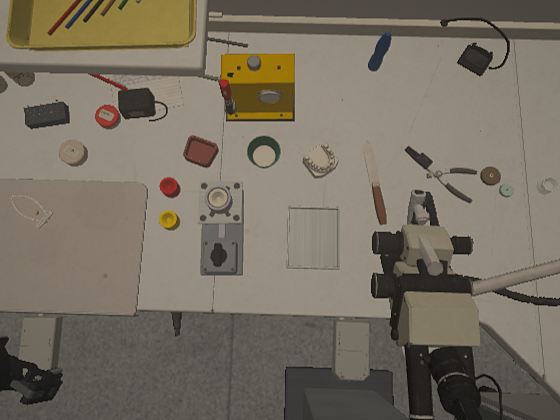

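Side view: the stand is at about (293,250), with the ring and white plug at (267,235) and the knob at (320,243). The tray is right behind at (313,220). Top view: ring and plug at (218,198), knob at (219,256), tray at (313,238), bowl at (264,151), arch at (320,160), former at (200,151), spatula at (375,185).

Could be taken for the plug: the white one in the ring at top (218,198), the red one at (169,187), the yellow one at (169,219), and the round cream-coloured item at (72,152). By the description it is the white one in the ring.

```bash
python3 - <<'E'
from h import *
t=dict(np.load("top0.npz"));s=dict(np.load("side0.npz"))
a=cv2.resize(t["image"][170:285,185:350],None,fx=4,fy=4,interpolation=cv2.INTER_CUBIC)
b=cv2.resize(s["image"][195:285,230:350],None,fx=5,fy=5,interpolation=cv2.INTER_CUBIC)
cv2.imwrite("pics/ct.png",a);cv2.imwrite("pics/cs.png",b)
P=cloud(t);Q=cloud(s)
print("bench z",np.median(P[230:260,265:280,2]))
for nm,c,(lo,hi) in (("top",P,(0,0)),("side",Q,(0,0))):
    # ring region: points 80-95mm high
    m=(c[...,2]>.080)&(c[...,2]<.1)&(abs(c[...,1]-.32)<.1)&(c[...,0]>.45)&(c[...,0]<.75)
    p=c[m];print(nm,"ring",len(p),p.mean(0),p.min(0),p.max(0))
    for L,H in((.04,.053),(.053,.062),(.07,.088),):
        m=(c[...,2]>L)&(c[...,2]<H)&(abs(c[...,1]-.32)<.08)&(c[...,0]>.4)&(c[...,0]<.72);p=c[m]
        if len(p):print(L,len(p),np.median(p,0),p.min(0),p.max(0))
for uv,z in(((218,198),.09),((219,256),.082),((313,238),.0)):print(uv,plane(t,*uv,z),P[uv[1],uv[0]])
for uv,z in(((267,228),.09),((320,238),.082)):print(uv,plane(s,*uv,z),Q[uv[1],uv[0]])
E
```

```text
bench z 0.00013392888788139358
top ring 650 [0.55977128 0.32788873 0.08682234] [0.45005234 0.30518481 0.080081  ] [0.74891405 0.35323373 0.09980624]
0.04 990 [0.46098362 0.32052448 0.04648725] [0.42140423 0.2867105  0.04001985] [0.59997455 0.37330415 0.05299742]
0.053 1118 [0.54288685 0.3205865  0.05514122] [0.43579311 0.28651824 0.05300698] [0.60136863 0.37234566 0.06199135]
0.07 475 [0.54419135 0.32634245 0.08263407] [0.43223059 0.30518481 0.07004366] [0.57905874 0.34915576 0.08799944]
side ring 464 [0.57270311 0.33096453 0.0869647 ] [0.45058092 0.30559151 0.08003326] [0.74980674 0.35503819 0.09976191]
0.04 608 [0.45680449 0.34568203 0.04658596] [0.41974409 0.28301704 0.04004127] [0.59775497 0.37425397 0.05291795]
0.053 742 [0.53848325 0.34639252 0.05506959] [0.43031526 0.28509345 0.05300385] [0.59951235 0.37408686 0.06192675]
0.07 455 [0.53746523 0.33212586 0.08080871] [0.43030595 0.30969583 0.07005346] [0.57858718 0.35489249 0.08796054]
(218, 198) [0.55728737 0.32863832 0.09      ] [0.55945712 0.32987283 0.08106817]
(219, 256) [0.45000768 0.32148509 0.082     ] [0.45013731 0.32163157 0.08085956]
(313, 238) [0.50173285 0.14375947 0.        ] [0.50122714 0.14399626 0.0031724 ]
(267, 228) [0.55429461 0.33732427 0.09      ] [0.5586944  0.32378742 0.08160066]
(320, 238) [0.45006143 0.33870331 0.082     ] [0.45140601 0.3301067  0.0765423 ]
```

View pics/ct.png

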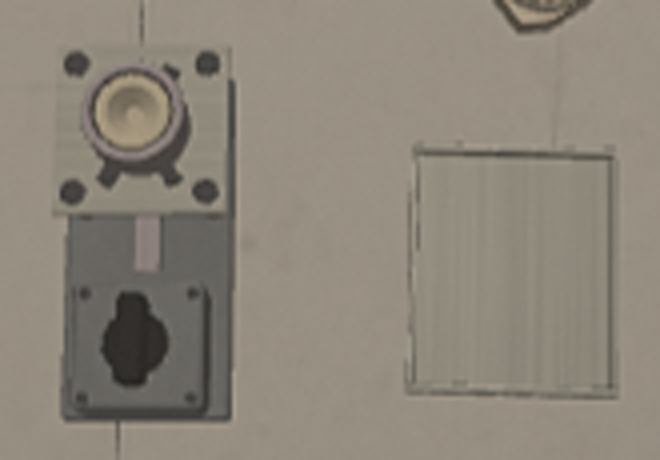

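View pics/cs.png

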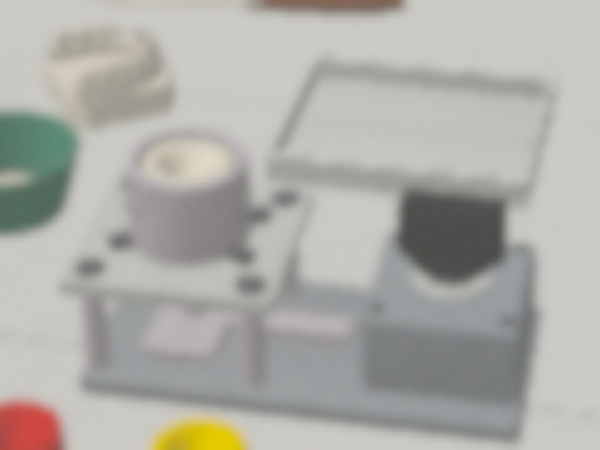

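The crops confirm the choice: a cream-white plug with a funnel hollow, inside the steel ring. The red and yellow ones stand apart on the bench. Next I measure precisely.

```bash
cat > meas.py <<'E'
from h import *
def circ(p):
    A=np.c_[2*p[:,:2],np.ones(len(p))];c=np.linalg.lstsq(A,(p[:,:2]**2).sum(1),rcond=None)[0]
    return c[:2],np.sqrt(c[2]+c[0]**2+c[1]**2)
def stand(s,nm):
    c=cloud(s); hsv=cv2.cvtColor(s["image"],cv2.COLOR_BGR2HSV); g=s["image"].max(2)
    near=lambda x,y,r:np.hypot(c[...,0]-x,c[...,1]-y)<r
    m=near(.559,.329,.03)&(c[...,2]>.0875)&(c[...,2]<.094)
    p=c[m]; print(nm,"rim",len(p),circ(p),"z",np.median(p[:,2]))
    k=near(.450,.322,.03)&(c[...,2]>.058)&(g<75)
    top=k&(c[...,2]>.079)
    p=c[top]; r=cv2.minAreaRect((p[:,:2]*1000).astype(np.float32)); print(nm,"bar top",len(p),"z",np.median(p[:,2]),r, "mean",p.mean(0))
    w,V=np.linalg.eigh(np.cov(p[:,:2].T)); print("  long axis ang deg",np.degrees(np.arctan2(V[1,1],V[0,1])))
    b=c[near(.450,.322,.06)&(abs(c[...,2]-.046)<.0035)]; print(nm,"box",cv2.minAreaRect((b[:,:2]*1000).astype(np.float32)))
    b=c[near(.559,.329,.07)&(abs(c[...,2]-.054)<.004)]; print(nm,"plate",cv2.minAreaRect((b[:,:2]*1000).astype(np.float32)))
    b=c[near(.50,.144,.09)&(c[...,2]>.0015)&(c[...,2]<.018)]; print(nm,"tray",cv2.minAreaRect((b[:,:2]*1000).astype(np.float32)),"zmax",np.percentile(b[:,2],[2,50,98]))
if __name__=="__main__":
    for n in("top","side"): stand(dict(np.load(n+"0.npz")),n)
E
python3 meas.py
```

```text
top rim 311 (array([0.55761848, 0.32947915]), np.float64(0.019472298302920847)) z 0.08941477233730356
top bar top 144 z 0.08191508010874082 ((453.7558898925781, 325.7466125488281), (41.01465606689453, 12.612325668334961), 0.03744291886687279) mean [0.45349219 0.3256117  0.08183414]
  long axis ang deg -178.41750764422574
top box ((453.5176086425781, 325.765380859375), (60.02033615112305, 63.9061393737793), 2.0583574771881104)
top plate ((557.7005615234375, 329.8973388671875), (83.9978256225586, 83.78240966796875), 2.366318941116333)
top tray ((499.71197509765625, 143.84393310546875), (175.7113037109375, 178.8909454345703), 65.44677734375) zmax [0.00159219 0.00356787 0.016219  ]
side rim 211 (array([0.55568239, 0.33076332]), np.float64(0.01984874245507583)) z 0.0894617764642588
side bar top 0 z nan ((0.0, 0.0), (0.0, 0.0), 0.0) mean [nan nan nan]
  long axis ang deg nan
side box ((451.13262939453125, 327.7908630371094), (61.359230041503906, 65.41595458984375), 2.111607551574707)
side plate ((556.1278686523438, 328.9464416503906), (84.5425033569336, 89.50889587402344), 1.933212161064148)
side tray ((497.3088073730469, 138.94178771972656), (169.2897491455078, 162.85369873046875), 23.419702529907227) zmax [0.00166524 0.00433061 0.01641007]
  return _methods._mean(a, axis=axis, dtype=dtype,
  ret = ret.dtype.type(ret / rcount)
meas.py:12: RuntimeWarning: Mean of empty slice.
  p=c[top]; r=cv2.minAreaRect((p[:,:2]*1000).astype(np.float32)); print(nm,"bar top",len(p),"z",np.median(p[:,2]),r, "mean",p.mean(0))
  ret = um.true_divide(
  avg = a.mean(axis, **keepdims_kw)
meas.py:13: RuntimeWarning: Degrees of freedom <= 0 for slice
  w,V=np.linalg.eigh(np.cov(p[:,:2].T)); print("  long axis ang deg",np.degrees(np.arctan2(V[1,1],V[0,1])))
  c *= np.true_divide(1, fact)
  c *= np.true_divide(1, fact)
```

```bash
cat > st.py <<'E'
from h import *
from scipy.spatial.transform import Rotation as R
def rel(target=None):
    s=manip.sense(); r=R.from_quat(s["tool_rot"]); M=r.as_matrix()
    print("t %.1f tcp %s q6 %.3f q1 %.3f gap %.1fmm F %s T %s"%(s["t"],np.round(s["tcp_pos"],4),s["q"][5],s["q"][0],s["finger_gap"]*85.4,np.round(s["force"],1),np.round(s["ft_torque"],2)))
    print("x",np.round(M[:,0],3),"y",np.round(M[:,1],3),"yaw of y deg %.2f"%np.degrees(np.arctan2(M[1,1],M[0,1])))
    if target is not None: print("to target in tool axes mm",np.round(M.T@(np.array(target)-s["tcp_pos"])*1000,1))
if __name__=="__main__":
    import sys; rel([float(v) for v in sys.argv[1:4]] if len(sys.argv)>3 else None)
E
python3 st.py .4525 .3263 .12
python3 - <<'E'
from meas import *
for n in("top","side"):
    s=dict(np.load(n+"0.npz"));c=cloud(s)
    b=c[(abs(c[...,0]-.5)<.08)&(abs(c[...,1]-.144)<.068)&(c[...,2]>.010)&(c[...,2]<.018)];print(n,b[:,:2].min(0),b[:,:2].max(0),cv2.minAreaRect((b[:,:2]*1000).astype(np.float32)))
E
```

```text
t 0.1 tcp [0.2764 0.5598 0.2304] q6 -0.178 q1 0.933 gap 85.2mm F [ 0.2 -0.1 -0.2] T [ 0.01 -0.03 -0.02]
x [-0.001 -0.002 -1.   ] y [ 0.443  0.897 -0.002] yaw of y deg 63.71
to target in tool axes mm [ 110.6 -131.2  261.4]
top [0.43908709 0.09269244] [0.56389334 0.19669318] ((501.52764892578125, 144.6334686279297), (124.61505126953125, 104.1121597290039), 0.23230046033859253)
side [0.43697956 0.09126565] [0.56097385 0.1988436 ] ((499.0264892578125, 145.02639770507812), (107.52351379394531, 124.0114974975586), 89.9217300415039)
```

```bash
python3 -m crank '[[0.06,0,-0.016,0.032,0],[0.06,0,-0.016,0.032,0],[0.06,0,-0.016,0.032,0],[0.06,0,-0.016,0.032,0],[0.06,0,-0.016,0.032,0]]' 40; python3 -m crank '[[0.06,0,-0.016,0.032,0],[0.06,0,-0.016,0.032,0],[0.06,0,-0.016,0.032,0],[0.06,0,0,0,-0.15],[0.06,0,0,0,-0.15]]';python3 -m crank '[[0.06,0,0,0,-0.15],[0.06,0,0,0,0],[0.06,0,0,0,0]]';python3 st.py .4525 .3263 .12
```

```text
t: 0.6
tcp_pos: [0.3852, 0.4164, 0.2309]
tool_rot: [0.16, 0.689, -0.161, 0.688]
force: [0.2, -0.4, 0.0]
finger_gap: 0.705
t: 1.1
tcp_pos: [0.4503, 0.3308, 0.2309]
tool_rot: [0.055, 0.705, -0.055, 0.705]
force: [-1.0, 0.8, 0.3]
finger_gap: 0.702
t: 1.4
tcp_pos: [0.4494, 0.3321, 0.231]
tool_rot: [0.004, 0.707, -0.004, 0.707]
force: [-0.1, 0.2, 0.6]
finger_gap: 0.702
t 1.4 tcp [0.4494 0.3321 0.231 ] q6 -1.122 q1 0.437 gap 60.0mm F [-0.1  0.2  0.6] T [ 0.02 -0.09 -0.04]
x [-0.001 -0.    -1.   ] y [ 0.012  1.    -0.   ] yaw of y deg 89.32
to target in tool axes mm [111.   -5.7   3.3]
```

```bash
python3 -m crank '[[0.06,0.04,-0.0057,0.0033,-0.02],[0.06,0.04,0,0,0],[0.06,0.03,0,0,0],[0.06,0,0,0,0],[0.06,0,0,0,0]]'; python3 st.py .4525 .3263 .055
python3 - <<'E'
from h import *
for n in("side","top"):
    s=snapshot(n); i=s["image"]; i=i[150:300,200:370] if n=="side" else i[170:300,150:290]
    cv2.imwrite(f"pics/{n}1.png",cv2.resize(i,None,fx=4,fy=4,interpolation=cv2.INTER_CUBIC))
E
```

```text
t: 1.9
tcp_pos: [0.4529, 0.3267, 0.1213]
tool_rot: [-0.004, 0.707, 0.003, 0.707]
force: [0.7, -0.1, 0.5]
finger_gap: 0.707
t 1.9 tcp [0.4529 0.3267 0.1213] q6 -1.156 q1 0.425 gap 60.4mm F [ 0.7 -0.1  0.5] T [0.02 0.02 0.  ]
x [-0.001 -0.    -1.   ] y [-0.01  1.   -0.  ] yaw of y deg 90.58
to target in tool axes mm [66.3 -0.3 -0.3]
```

View pics/side1.png

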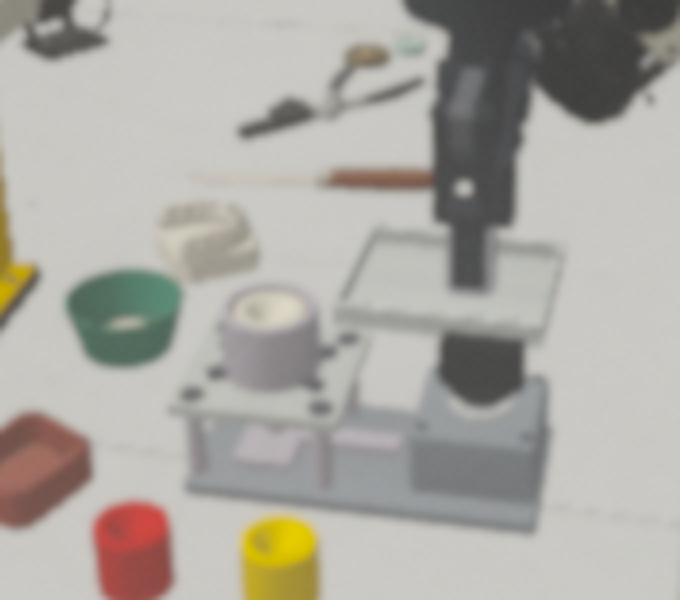

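View pics/top1.png

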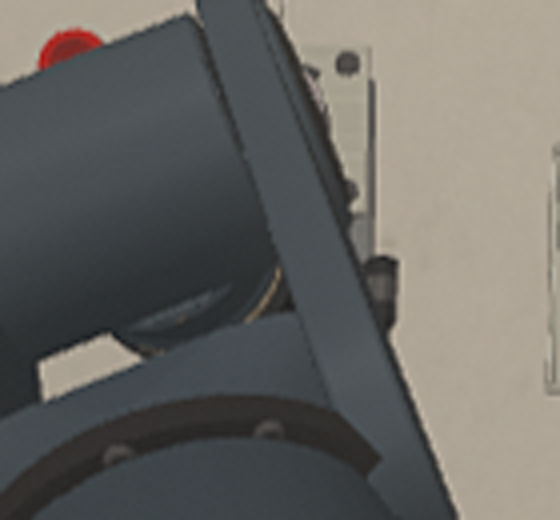

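The gripper is above the knob: the finger is at crop (470,260) and the bar at (480,360). Going down and gripping.

```bash
python3 -m crank '[[0.06,0.03,0,0,0],[0.06,0.02,0,0,0],[0.06,0.016,0,0,0],[0.06,0,0,0,0]]'; python3 -m crank '[[0.0,0,0,0,0],[0.0,0,0,0,0],[0.0,0,0,0,0],[0.0,0,0,0,0],[0.0,0,0,0,0]]' 40; python3 st.py .4525 .3263 .055
```

```text
t: 2.4
tcp_pos: [0.4528, 0.3265, 0.0553]
tool_rot: [-0.004, 0.707, 0.004, 0.707]
force: [0.1, 0.3, -0.2]
finger_gap: 0.703
t: 2.9
tcp_pos: [0.4542, 0.3267, 0.0575]
tool_rot: [-0.004, 0.706, 0.004, 0.708]
force: [-0.0, -2.1, 7.2]
finger_gap: 0.142
t 2.9 tcp [0.4542 0.3267 0.0575] q6 -1.157 q1 0.424 gap 12.2mm F [-0.  -2.1  7.2] T [-0.22 -0.    0.  ]
x [ 0.004  0.001 -1.   ] y [-0.011  1.     0.001] yaw of y deg 90.66
to target in tool axes mm [ 2.5 -0.4 -1.7]
```

```bash
python3 -m crank '[[0.0,-0.004,0,0,0],[0.0,0,0,0,0]]'; python3 st.py; python3 -m crank '[[0.0,0,0,0,0.1],[0.0,0,0,0,0.1],[0.0,0,0,0,0.1],[0.0,0,0,0,0.1],[0.0,0,0,0,0.1]]'; python3 st.py
```

```text
t: 3.1
tcp_pos: [0.4541, 0.3267, 0.0577]
tool_rot: [-0.004, 0.706, 0.004, 0.708]
force: [6.0, 1.4, -17.9]
finger_gap: 0.146
t 3.1 tcp [0.4541 0.3267 0.0577] q6 -1.157 q1 0.424 gap 12.4mm F [  6.    1.4 -17.9] T [ 0.18 -0.92 -0.05]
x [ 0.002  0.001 -1.   ] y [-0.011  1.     0.001] yaw of y deg 90.62
t: 3.6
tcp_pos: [0.4538, 0.3257, 0.0577]
tool_rot: [0.172, 0.685, -0.173, 0.686]
force: [4.6, -2.3, -16.1]
finger_gap: 0.145
t 3.6 tcp [0.4538 0.3257 0.0577] q6 -0.654 q1 0.423 gap 12.4mm F [  4.6  -2.3 -16.1] T [-0.37 -0.92  0.05]
x [ 0.001 -0.001 -1.   ] y [ 0.472  0.881 -0.001] yaw of y deg 61.82
```

```bash
python3 -m crank '[[0.0,0.0026,0,0,0.1],[0.0,0,0,0,0.13],[0.0,0,0,0,0.13],[0.0,0,0,0,0.13],[0.0,0,0,0,0]]'; python3 st.py; 
python3 - <<'E'
from h import *
for n in("side",):
    s=snapshot(n); i=s["image"]; i=i[150:300,200:370]
    cv2.imwrite(f"pics/{n}2.png",cv2.resize(i,None,fx=4,fy=4,interpolation=cv2.INTER_CUBIC))
    c=cloud(s); m=(np.hypot(c[...,0]-.5567,c[...,1]-.330)<.014); print("plug z",m.sum(),np.percentile(c[m][:,2],[5,50,90,98]))
    c=cloud(dict(np.load("side0.npz")));m=(np.hypot(c[...,0]-.5567,c[...,1]-.330)<.014); print("plug z",m.sum(),np.percentile(c[m][:,2],[5,50,90,98]))
E
```

```text
t: 4.1
tcp_pos: [0.4531, 0.3249, 0.0575]
tool_rot: [0.332, 0.623, -0.333, 0.624]
force: [1.5, -6.0, 1.4]
finger_gap: 0.135
t 4.1 tcp [0.4531 0.3249 0.0575] q6 -0.165 q1 0.423 gap 11.6mm F [ 1.5 -6.   1.4] T [-1.09 -0.19 -0.05]
x [ 0.    -0.003 -1.   ] y [ 0.83   0.557 -0.001] yaw of y deg 33.86
plug z 110 [0.02113761 0.08429173 0.08857505 0.08946664]
plug z 135 [0.01677473 0.08259858 0.08834701 0.0891046 ]
```

View pics/side2.png

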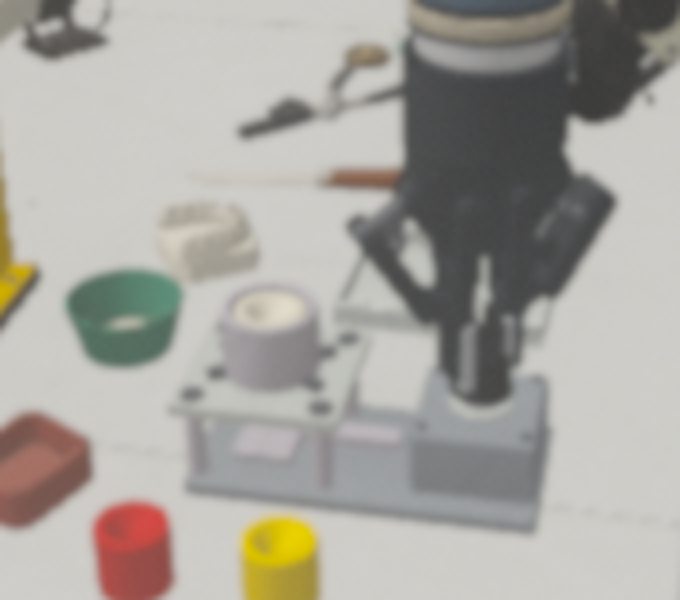

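```bash
cat > plug.py <<'E'
from h import *
import sys
def ph(s,save=None):
    c=cloud(s); r=np.hypot(c[...,0]-.5567,c[...,1]-.330)
    hsv=cv2.cvtColor(s["image"],cv2.COLOR_BGR2HSV)
    m=(r<.019)&(c[...,2]>.08)
    z=c[m][:,2]; print("plug/rim pts",m.sum(),"z pct",np.round(np.percentile(z,[10,50,75,90,97]),4))
    if save:
        i=s["image"][185:275,240:345] ; cv2.imwrite(save,cv2.resize(i,None,fx=6,fy=6,interpolation=cv2.INTER_CUBIC))
if __name__=="__main__":
    ph(dict(np.load("side0.npz"))); ph(snapshot("side"),sys.argv[1])
E
A='[[0.0,0,0,0,0.13],[0.0,0,0,0,0.13],[0.0,0,0,0,0.13],[0.0,0,0,0,0.13],[0.0,0,0,0,0.13]]'
python3 -m crank '[[0.0,0,0,0,0.13],[0.0,0,0,0,0.13],[0.0,0,0,0,0.13],[0.0,0,0,0,0.13],[0.0,0,0,0,0.13]]'; python3 st.py
python3 -m crank '[[0.0,0,0,0,0.13],[0.0,0,0,0,0.13],[0.0,0,0,0,0.13],[0.0,0,0,0,0.13],[0.0,0,0,0,0.0]]'; python3 st.py; python3 plug.py pics/p1.png
```

```text
t: 4.65
tcp_pos: [0.4518, 0.3246, 0.0575]
tool_rot: [-0.514, -0.484, 0.517, -0.485]
force: [-1.1, -6.7, 3.9]
finger_gap: 0.144
t 4.7 tcp [0.4518 0.3246 0.0575] q6 0.488 q1 0.423 gap 12.3mm F [-1.1 -6.7  3.9] T [-1.01  0.18  0.13]
x [-0.002 -0.004 -1.   ] y [ 0.998 -0.062 -0.002] yaw of y deg -3.54
t: 5.15
tcp_pos: [0.4508, 0.3249, 0.0576]
tool_rot: [-0.62, -0.336, 0.624, -0.337]
force: [-2.8, -4.9, 4.7]
finger_gap: 0.142
t 5.2 tcp [0.4508 0.3249 0.0576] q6 1.005 q1 0.424 gap 12.1mm F [-2.8 -4.9  4.7] T [-0.75  0.42 -0.03]
x [-0.004 -0.003 -1.   ] y [ 0.837 -0.548 -0.002] yaw of y deg -33.21
plug/rim pts 127 z pct [0.0829 0.088  0.0887 0.0894 0.0899]
plug/rim pts 139 z pct [0.0846 0.0892 0.09   0.0904 0.0907]
```

View pics/p1.png

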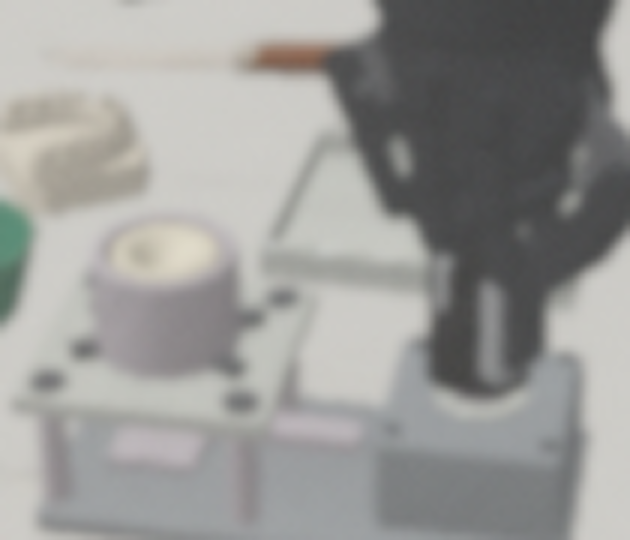

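The plug is now about flush with the rim, at crop (160,240). It has risen about 1–2 mm. Continuing.

```bash
python3 -m crank '[[0.0,0,0,0,0.13],[0.0,0,0,0,0.13],[0.0,0,0,0,0.13],[0.0,0,0,0,0.13],[0.0,0,0,0,0.13]]'
python3 -m crank '[[0.0,0,0,0,0.13],[0.0,0,0,0,0.13],[0.0,0,0,0,0.13],[0.0,0,0,0,0.13],[0.0,0,0,0,0.0]]'; python3 st.py; python3 plug.py pics/p2.png
```

```text
t: 5.7
tcp_pos: [0.45, 0.3259, 0.0575]
tool_rot: [-0.695, -0.119, 0.699, -0.119]
force: [-5.3, -0.3, 5.3]
finger_gap: 0.144
t: 6.2
tcp_pos: [0.4499, 0.327, 0.0575]
tool_rot: [-0.702, 0.064, 0.706, 0.064]
force: [-7.0, 2.4, 3.6]
finger_gap: 0.147
t 6.2 tcp [0.4499 0.327  0.0575] q6 2.175 q1 0.426 gap 12.5mm F [-7.   2.4  3.6] T [ 0.58  1.   -0.11]
x [-0.005  0.    -1.   ] y [-0.179 -0.984  0.001] yaw of y deg -100.33
plug/rim pts 127 z pct [0.0829 0.088  0.0887 0.0894 0.0899]
plug/rim pts 174 z pct [0.0895 0.0935 0.0944 0.0949 0.0953]
```

View pics/p2.png

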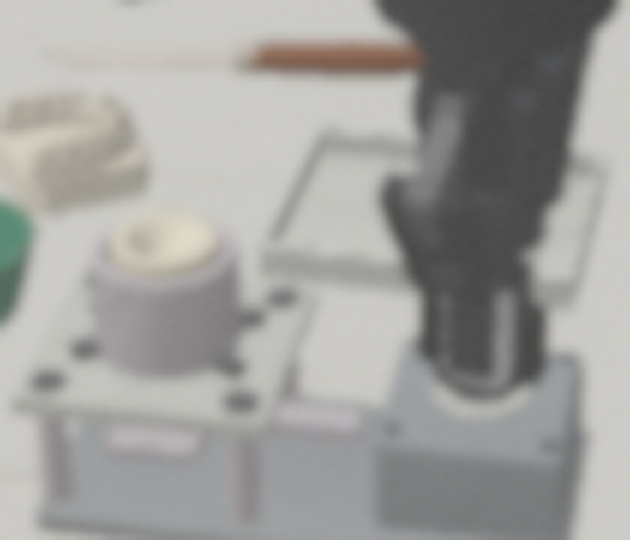

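The plug top measures about 95 mm, so about +4.8 mm above the rim, and it is gaining 4 mm/rad as expected. Re-gripping: open, turn back half a turn around the bar, close.

```bash
python3 -m crank '[[0.06,0,0,0,0],[0.06,0,0,0,0],[0.06,0,0,0,0],[0.06,0,0,0,0],[0.06,0,0,0,0]]'; python3 st.py .452 .3266 .0577
```

```text
t: 6.75
tcp_pos: [0.4531, 0.3264, 0.0567]
tool_rot: [0.704, -0.063, -0.704, -0.063]
force: [-0.8, -0.8, 0.2]
finger_gap: 0.7
t 6.8 tcp [0.4531 0.3264 0.0567] q6 2.173 q1 0.424 gap 59.8mm F [-0.8 -0.8  0.2] T [ 0.01 -0.05  0.02]
x [ 0.  0. -1.] y [-0.177 -0.984 -0.   ] yaw of y deg -100.17
to target in tool axes mm [-1.   0.   1.1]
```

```bash
python3 -m crank '[[0.06,-0.002,0,0.001,-0.14],[0.06,0,0,0,-0.14],[0.06,0,0,0,-0.14],[0.06,0,0,0,-0.14],[0.06,0,0,0,-0.14]]'; python3 st.py
python3 -m crank '[[0.06,0,0,0,-0.14],[0.06,0,0,0,-0.14],[0.06,0,0,0,-0.14],[0.06,0,0,0,-0.14],[0.06,0,0,0,-0.14]]'
python3 -m crank '[[0.06,0,0,0,-0.14],[0.06,0,0,0,-0.14],[0.06,0,0,0,-0.14],[0.06,0,0,0,-0.14],[0.06,0,0,0,-0.14]]'
python3 -m crank '[[0.06,0,0,0,-0.14],[0.06,0,0,0,-0.14],[0.06,0,0,0,-0.14],[0.06,0,0,0,-0.14],[0.06,0,0,0,-0.14]]'
python3 -m crank '[[0.06,0,0,0,-0.14],[0.06,0,0,0,-0.14],[0.06,0,0,0,-0.06],[0.06,0,0,0,0],[0.06,0,0,0,0]]';python3 st.py .452 .3266 .0587
```

```text
t: 7.25
tcp_pos: [0.452, 0.3266, 0.0587]
tool_rot: [-0.683, -0.185, 0.683, -0.185]
force: [-0.3, 0.4, 0.4]
finger_gap: 0.7
t 7.2 tcp [0.452  0.3266 0.0587] q6 1.468 q1 0.425 gap 59.8mm F [-0.3  0.4  0.4] T [-0.02  0.01 -0.02]
x [ 0. -0. -1.] y [ 0.504 -0.864  0.   ] yaw of y deg -59.72
t: 7.75
tcp_pos: [0.452, 0.3266, 0.0586]
tool_rot: [-0.578, -0.407, 0.578, -0.408]
force: [-0.2, -0.1, -0.2]
finger_gap: 0.707
t: 8.25
tcp_pos: [0.452, 0.3266, 0.0586]
tool_rot: [0.403, 0.581, -0.403, 0.581]
force: [-0.0, 1.0, 0.2]
finger_gap: 0.698
t: 8.75
tcp_pos: [0.452, 0.3266, 0.0586]
tool_rot: [0.179, 0.684, -0.179, 0.684]
force: [-0.5, 0.2, -0.3]
finger_gap: 0.706
t: 9.25
tcp_pos: [0.452, 0.3266, 0.0587]
tool_rot: [0.064, 0.704, -0.064, 0.704]
force: [0.5, 0.1, -0.0]
finger_gap: 0.702
t 9.2 tcp [0.452  0.3266 0.0587] q6 -0.965 q1 0.425 gap 60.0mm F [ 0.5  0.1 -0. ] T [ 0.02 -0.   -0.03]
x [ 0. -0. -1.] y [0.179 0.984 0.   ] yaw of y deg 79.67
to target in tool axes mm [-0. -0.  0.]
```

```bash
python3 -m crank '[[0.0,0,0,0,0],[0.0,0,0,0,0],[0.0,0,0,0,0],[0.0,0,0,0,0],[0.0,0,0,0,0]]';python3 st.py
python3 -m crank '[[0.0,0,0,0,0.13],[0.0,0,0,0,0.13],[0.0,0,0,0,0.13],[0.0,0,0,0,0.13],[0.0,0,0,0,0.13]]'
python3 -m crank '[[0.0,0,0,0,0.13],[0.0,0,0,0,0.13],[0.0,0,0,0,0.13],[0.0,0,0,0,0.13],[0.0,0,0,0,0.13]]'
python3 -m crank '[[0.0,0,0,0,0.13],[0.0,0,0,0,0.13],[0.0,0,0,0,0.13],[0.0,0,0,0,0.11],[0.0,0,0,0,0]]'
python3 st.py; python3 plug.py pics/p3.png
```

```text
t: 9.75
tcp_pos: [0.4519, 0.3267, 0.0588]
tool_rot: [0.063, 0.704, -0.063, 0.704]
force: [-0.9, -0.3, 0.7]
finger_gap: 0.141
t 9.8 tcp [0.4519 0.3267 0.0588] q6 -0.966 q1 0.426 gap 12.0mm F [-0.9 -0.3  0.7] T [-0.03  0.05 -0.07]
x [ 0.  0. -1.] y [0.178 0.984 0.   ] yaw of y deg 79.74
t: 10.25
tcp_pos: [0.4519, 0.3267, 0.0588]
tool_rot: [0.286, 0.646, -0.286, 0.647]
force: [-0.6, -0.6, 1.0]
finger_gap: 0.147
t: 10.75
tcp_pos: [0.4519, 0.3268, 0.0588]
tool_rot: [0.478, 0.521, -0.478, 0.521]
force: [0.5, 0.2, 0.9]
finger_gap: 0.142
t: 11.25
tcp_pos: [0.452, 0.3268, 0.0588]
tool_rot: [0.591, 0.388, -0.591, 0.388]
force: [0.3, -0.0, 1.5]
finger_gap: 0.144
t 11.2 tcp [0.452  0.3268 0.0588] q6 0.834 q1 0.426 gap 12.3mm F [ 0.3 -0.   1.5] T [ 0.02  0.04 -0.06]
x [ 0.  0. -1.] y [ 0.918 -0.397  0.   ] yaw of y deg -23.38
plug/rim pts 127 z pct [0.0829 0.088  0.0887 0.0894 0.0899]
plug/rim pts 231 z pct [0.091  0.0989 0.1013 0.102  0.1025]
```

View pics/p3.png

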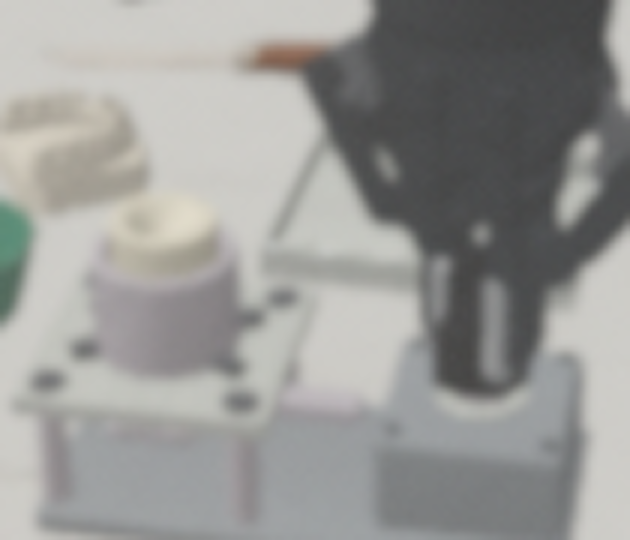

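The plug is at about +12 mm, top at crop (165,210). 0.5 rad more gives about 14.

```bash

python3 -m crank '[[0.0,0,0,0,0.12],[0.0,0,0,0,0.12],[0.0,0,0,0,0.12],[0.0,0,0,0,0.12],[0.0,0,0,0,0]]'
python3 st.py; python3 plug.py pics/p4.png
python3 -m crank '[[0.06,0,0,0,0],[0.06,0,0,0,0],[0.06,0,0,0,0],[0.06,0,0,0,0]]'
python3 -m crank '[[0.06,-0.02,0,0,0],[0.06,-0.04,0,0,0],[0.06,-0.04,0,0,0],[0.06,-0.04,0,0,0],[0.06,0,0,0,0]]'
python3 plug.py pics/p5.png; python3 st.py .5567 .330 .2
```

```text
t: 11.8
tcp_pos: [0.452, 0.3267, 0.0588]
tool_rot: [0.666, 0.237, -0.666, 0.237]
force: [0.3, 0.4, 1.1]
finger_gap: 0.142
t 11.8 tcp [0.452  0.3267 0.0588] q6 1.312 q1 0.425 gap 12.1mm F [0.3 0.4 1.1] T [-0.07  0.02 -0.02]
x [ 0.  0. -1.] y [ 0.632 -0.775  0.   ] yaw of y deg -50.77
plug/rim pts 127 z pct [0.0829 0.088  0.0887 0.0894 0.0899]
plug/rim pts 250 z pct [0.0915 0.1005 0.1032 0.104  0.1043]
t: 12.25
tcp_pos: [0.4518, 0.3266, 0.0586]
tool_rot: [-0.666, -0.237, 0.666, -0.237]
force: [-0.2, 1.2, 0.0]
finger_gap: 0.704
t: 12.75
tcp_pos: [0.4553, 0.3284, 0.2044]
tool_rot: [0.671, 0.237, -0.662, 0.237]
force: [0.4, 0.2, 0.5]
finger_gap: 0.701
plug/rim pts 127 z pct [0.0829 0.088  0.0887 0.0894 0.0899]
plug/rim pts 249 z pct [0.0917 0.1005 0.1032 0.1039 0.1044]
t 12.8 tcp [0.4536 0.3276 0.2018] q6 1.313 q1 0.426 gap 59.8mm F [-0.8  1.  -0.3] T [ 0.08  0.06 -0.01]
x [ 0.007  0.003 -1.   ] y [ 0.631 -0.775  0.002] yaw of y deg -50.85
to target in tool axes mm [  2.4  63.2 -81.5]
```

View pics/p5.png

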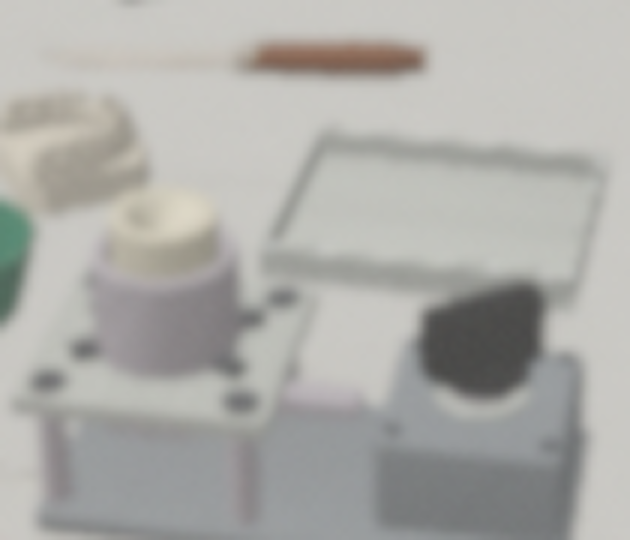

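The plug top is at 104 mm, +14 mm above the rim, and it stays there with the knob released. Moving over the plug.

```bash

python3 -m crank '[[0.06,0,0.021,-0.027,0],[0.06,0,0.021,-0.027,0],[0.06,0,0.021,-0.027,0],[0.06,0,0,0,0],[0.06,0,0,0,0]]'
python3 st.py .5568 .3303 .13; python3 - <<'E'
from meas import *
for n in("side","top"):
    s=snapshot(n); c=cloud(s); m=(np.hypot(c[...,0]-.5567,c[...,1]-.330)<.024)&(c[...,2]>.1015)&(c[...,2]<.107)
    p=c[m]; print(n,len(p)); 
    if len(p)>20: print(circ(p[np.hypot(*(p[:,:2]-[.5567,.330]).T)>.012]),cv2.minEnclosingCircle((p[:,:2]*1000).astype(np.float32)),np.median(p[:,2]))
E
```

```text
t: 13.3
tcp_pos: [0.5536, 0.3282, 0.1965]
tool_rot: [-0.665, -0.237, 0.668, -0.236]
force: [0.2, 0.4, -0.3]
finger_gap: 0.701
t 13.3 tcp [0.5536 0.3282 0.1965] q6 1.250 q1 0.362 gap 59.9mm F [ 0.2  0.4 -0.3] T [-0.03  0.03  0.01]
x [-0.004 -0.001 -1.   ] y [ 0.63  -0.776 -0.002] yaw of y deg -50.92
to target in tool axes mm [66.5  0.5 -4.1]
side 101
(array([0.55622861, 0.33021419]), np.float64(0.015414794874389525)) ((556.5013427734375, 330.0378112792969), 18.44283103942871) 0.10343775769374498
top 0
```

```bash

python3 -m crank '[[0.06,0.03,0.0005,-0.004,0],[0.06,0.036,0,0,0],[0.06,0,0,0,0],[0.06,0,0,0,0]]'
python3 st.py .5566 .3303 .090; python3 - <<'E'
from h import *
s=snapshot("side"); cv2.imwrite("pics/p6.png",cv2.resize(s["image"][150:275,220:345],None,fx=4.5,fy=4.5,interpolation=cv2.INTER_CUBIC))
E
```

```text
t: 13.8
tcp_pos: [0.5564, 0.331, 0.1324]
tool_rot: [-0.665, -0.237, 0.667, -0.237]
force: [0.9, -0.5, 0.3]
finger_gap: 0.701
t 13.8 tcp [0.5564 0.331  0.1324] q6 1.252 q1 0.364 gap 59.9mm F [ 0.9 -0.5  0.3] T [ 0.01 -0.05  0.03]
x [-0.003 -0.001 -1.   ] y [ 0.632 -0.775 -0.001] yaw of y deg -50.84
to target in tool axes mm [42.4  0.8  0.2]
```

View pics/p6.png

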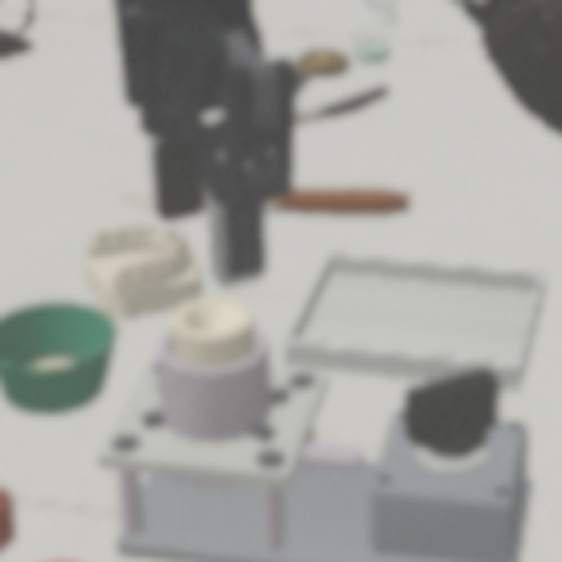

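```bash

python3 -m crank '[[0.06,0.022,0.0008,0,0],[0.06,0.02,0,0,0],[0.06,0,0,0,0],[0.06,0,0,0,0]]' 20
python3 st.py .5566 .3303 .090;
python3 -m crank '[[0.044,0,0,0,0],[0.044,0,0,0,0],[0.044,0,0,0,0]]' 20;python3 st.py .5566 .3303 .090; python3 - <<'E'
from h import *
s=snapshot("side"); cv2.imwrite("pics/p7.png",cv2.resize(s["image"][150:275,220:345],None,fx=4.5,fy=4.5,interpolation=cv2.INTER_CUBIC))
E
```

```text
t: 14.25
tcp_pos: [0.5591, 0.3308, 0.0924]
tool_rot: [0.667, 0.237, -0.665, 0.237]
force: [-0.1, -0.3, 0.1]
finger_gap: 0.7
t 14.2 tcp [0.5591 0.3308 0.0924] q6 1.250 q1 0.363 gap 59.8mm F [-0.1 -0.3  0.1] T [ 0.   -0.02  0.01]
x [ 0.002  0.001 -1.   ] y [ 0.631 -0.776  0.001] yaw of y deg -50.87
to target in tool axes mm [ 2.4 -1.2  2.3]
t: 14.55
tcp_pos: [0.5589, 0.3307, 0.0918]
tool_rot: [0.667, 0.237, -0.666, 0.237]
force: [-0.4, -0.2, -0.3]
finger_gap: 0.514
t 14.6 tcp [0.5589 0.3307 0.0918] q6 1.250 q1 0.362 gap 43.9mm F [-0.4 -0.2 -0.3] T [ 0.03 -0.03 -0.04]
x [ 0.002  0.001 -1.   ] y [ 0.631 -0.776  0.001] yaw of y deg -50.88
to target in tool axes mm [ 1.8 -1.2  2. ]
```

View pics/p7.png

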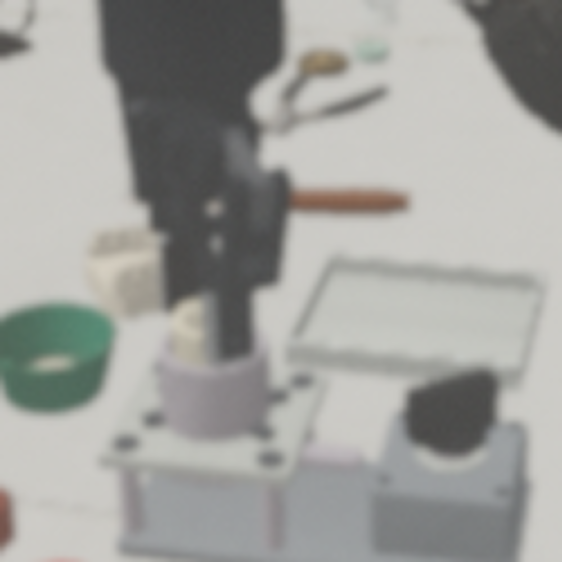

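```bash

python3 -m crank '[[0.044,0.0005,-0.0012,0.002,0],[0.044,0,0,0,0]]' 20;python3 st.py .5566 .3303 .090
python3 -m crank '[[0.03,0,0,0,0],[0.03,0,0,0,0],[0.03,0,0,0,0]]' 20;python3 st.py .5566 .3303 .090; python3 plug.py pics/p8.png
```

```text
t: 14.8
tcp_pos: [0.5555, 0.33, 0.0902]
tool_rot: [-0.666, -0.237, 0.667, -0.237]
force: [0.1, -0.2, 0.2]
finger_gap: 0.513
t 14.8 tcp [0.5555 0.33   0.0902] q6 1.251 q1 0.363 gap 43.8mm F [ 0.1 -0.2  0.2] T [-0.06  0.    0.03]
x [-0.001 -0.    -1.   ] y [ 0.631 -0.776 -0.   ] yaw of y deg -50.87
to target in tool axes mm [ 0.2  0.4 -1. ]
t: 15.1
tcp_pos: [0.5559, 0.3301, 0.0903]
tool_rot: [-0.666, -0.237, 0.666, -0.237]
force: [-0.7, -0.5, 0.8]
finger_gap: 0.409
t 15.1 tcp [0.5559 0.3301 0.0903] q6 1.251 q1 0.363 gap 34.9mm F [-0.7 -0.5  0.8] T [0.01 0.11 0.07]
x [-0.  0. -1.] y [ 0.631 -0.776 -0.   ] yaw of y deg -50.88
to target in tool axes mm [ 0.3  0.3 -0.6]
plug/rim pts 127 z pct [0.0829 0.088  0.0887 0.0894 0.0899]
plug/rim pts 272 z pct [0.0955 0.1172 0.1808 0.1985 0.2044]
```

View pics/p8.png

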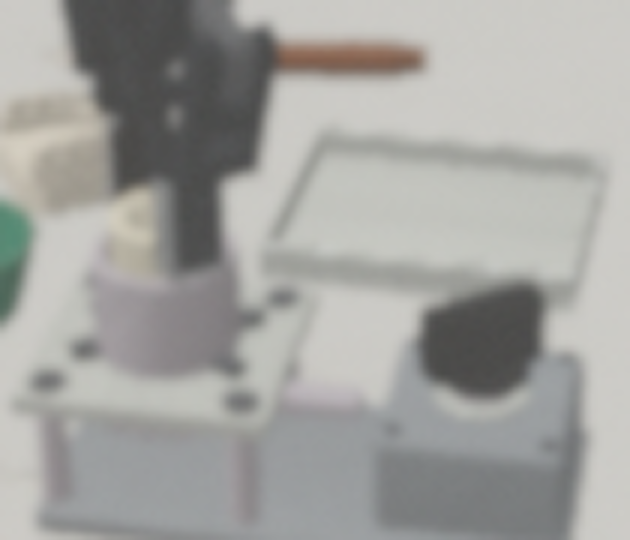

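Gripped at about 36 mm (it read 12 mm for the 13 mm bar earlier). Lifting.

```bash

python3 -m crank '[[0.03,0,0,0,0],[0.03,0,0,0,0],[0.03,-0.005,0,0,0],[0.03,-0.01,0,0,0],[0.03,-0.01,0,0,0]]' 40;python3 st.py
python3 -m crank '[[0.03,-0.015,0,0,0],[0.03,-0.02,0,0,0],[0.03,-0.015,0,0,0],[0.03,0,0,0,0],[0.03,0,0,0,0]]';python3 st.py .5005 .1447 .165;python3 plug.py pics/p9.png
```

```text
t: 15.65
tcp_pos: [0.5562, 0.33, 0.1158]
tool_rot: [0.666, 0.237, -0.666, 0.237]
force: [1.1, -0.2, -0.8]
finger_gap: 0.4
t 15.7 tcp [0.5562 0.33   0.1158] q6 1.251 q1 0.363 gap 34.2mm F [ 1.1 -0.2 -0.8] T [-0.01 -0.03 -0.02]
x [ 0. -0. -1.] y [ 0.631 -0.776  0.   ] yaw of y deg -50.88
t: 16.15
tcp_pos: [0.5562, 0.3301, 0.1659]
tool_rot: [0.667, 0.237, -0.666, 0.237]
force: [0.4, -0.2, -0.5]
finger_gap: 0.399
t 16.1 tcp [0.5562 0.3301 0.1659] q6 1.251 q1 0.363 gap 34.1mm F [ 0.4 -0.2 -0.5] T [ 0.04 -0.04  0.02]
x [ 0.001  0.    -1.   ] y [ 0.631 -0.776  0.   ] yaw of y deg -50.88
to target in tool axes mm [  0.8 108.7 160.2]
plug/rim pts 127 z pct [0.0829 0.088  0.0887 0.0894 0.0899]
plug/rim pts 512 z pct [0.1491 0.1784 0.2357 0.2736 0.2816]
```

View pics/p9.png

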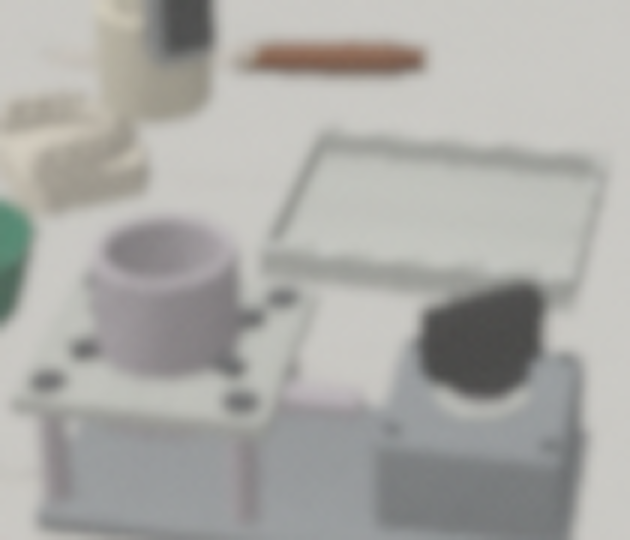

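The plug hangs upright in the jaws, at crop (155,60), and the ring is empty. Before crossing to the tray I check the beige apparatus beside the path.

```bash
python3 - <<'E'
from h import *
for n in("top","side"):
    s=dict(np.load(n+"0.npz"));c=cloud(s)
    m=(c[...,2]>.06)&(c[...,1]<.22)&(c[...,1]>-.35)&(c[...,0]>.1)&(c[...,0]<.75)
    p=c[m]; print(n,len(p))
    for z0 in np.arange(.05,.8,.1):
        q=p[(p[:,2]>=z0)&(p[:,2]<z0+.1)]
        if len(q)>5: print(round(z0,2),len(q),np.percentile(q,1,0).round(3),np.percentile(q,99,0).round(3), "ymax",q[:,1].max().round(3))
s=snapshot("side"); cv2.imwrite("pics/full.png",s["image"]);s=snapshot("top"); cv2.imwrite("pics/fullt.png",s["image"])
E
```

```text
top 18352
0.05 1712 [ 0.375 -0.275  0.096] [0.523 0.028 0.148] ymax 0.058
0.15 8159 [ 0.246 -0.094  0.157] [0.55  0.058 0.25 ] ymax 0.059
0.25 7592 [ 0.223 -0.065  0.25 ] [0.433 0.028 0.344] ymax 0.03
0.35 7 [ 0.24  -0.025  0.35 ] [ 0.241 -0.017  0.352] ymax -0.017
side 6002
0.05 1194 [ 0.341 -0.061  0.067] [0.515 0.057 0.149] ymax 0.06
0.15 3617 [ 0.266 -0.051  0.152] [0.543 0.059 0.249] ymax 0.061
0.25 1191 [ 0.247 -0.062  0.25 ] [0.433 0.03  0.332] ymax 0.031
```

View pics/full.png

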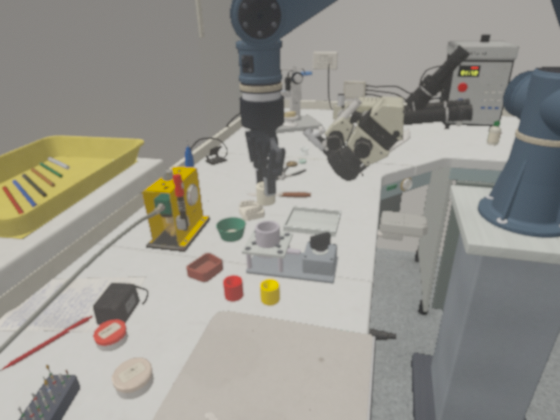

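View pics/fullt.png

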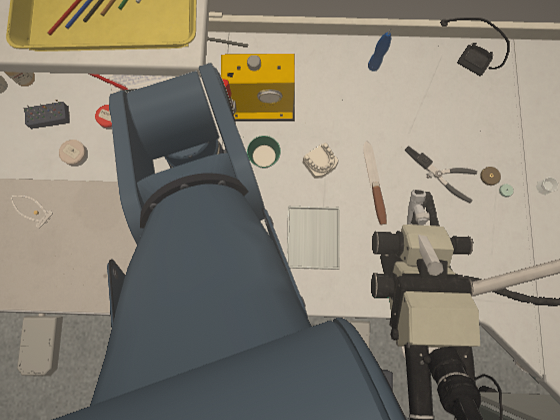

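```bash
python3 - <<'E'
from h import *
print(np.round(manip.sense()["q"],3))
a=manip.sense()["q"][0]; d=.092-a; Rz=np.array([[np.cos(d),-np.sin(d),0],[np.sin(d),np.cos(d),0],[0,0,1]])
for n in("top","side"):
    s=snapshot(n);s0=dict(np.load(n+"0.npz"));c=cloud(s)
    m=(s["range_z"]>0)&(s["range_z"]<s0["range_z"]-.03)&(c[...,2]>.1)
    p=c[m]; r=p@Rz.T
    sel=r[(r[:,0]>.1)]
    for z0 in np.arange(.1,.9,.05):
        q=sel[(sel[:,2]>=z0)&(sel[:,2]<z0+.05)]
        if len(q)>5: print(n,round(z0,2),len(q),"x",np.percentile(q[:,0],[1,99]).round(3),"y",np.percentile(q[:,1],[1,99]).round(3))
E
```

```text
[ 0.363  0.632  1.437 -0.     1.074  1.251]
top 0.25 13 x [0.64  0.653] y [0.128 0.132]
top 0.3 34 x [0.614 0.636] y [0.131 0.205]
top 0.35 229 x [0.593 0.623] y [0.133 0.202]
top 0.4 532 x [0.577 0.61 ] y [0.131 0.206]
top 0.45 6276 x [0.568 0.656] y [0.109 0.22 ]
top 0.5 3233 x [0.481 0.64 ] y [0.103 0.222]
top 0.55 6002 x [0.481 0.543] y [0.103 0.213]
top 0.6 4607 x [0.434 0.489] y [0.103 0.202]
top 0.65 9792 x [0.4   0.453] y [0.097 0.201]
top 0.7 13272 x [0.383 0.415] y [0.101 0.191]
top 0.75 18758 x [0.364 0.389] y [0.085 0.182]
side 0.1 60 x [0.607 0.641] y [0.172 0.187]
side 0.15 494 x [0.604 0.642] y [0.151 0.199]
side 0.2 699 x [0.591 0.655] y [0.123 0.227]
side 0.25 970 x [0.587 0.658] y [0.117 0.232]
side 0.3 1361 x [0.586 0.658] y [0.172 0.207]
side 0.35 1397 x [0.59  0.656] y [0.174 0.207]
side 0.4 1747 x [0.179 0.656] y [0.175 0.23 ]
side 0.45 2318 x [0.185 0.657] y [0.198 0.232]
```

The arm clears it: the arm keeps to y > 0.10, the apparatus reaches only y 0.06. Moving over the tray, target (0.525, 0.160).

```bash

python3 -m crank '[[0.03,0,0.012,0.014,0],[0.03,0,0.019,0.022,0],[0.03,0,0.022,0.026,0],[0.03,0,0.022,0.026,0],[0.03,0,0.019,0.022,0]]'
python3 -m crank '[[0.03,0,0.012,0.014,0],[0.03,0,0.006,0.007,0],[0.03,0,0,0,0],[0.03,0,0,0,0]]';python3 st.py .525 .160 .06
```

```text
t: 16.9
tcp_pos: [0.5292, 0.1863, 0.1646]
tool_rot: [-0.666, -0.237, 0.667, -0.237]
force: [0.4, -0.0, -0.6]
finger_gap: 0.398
t: 17.3
tcp_pos: [0.5254, 0.1611, 0.1651]
tool_rot: [0.666, 0.237, -0.666, 0.237]
force: [0.1, 0.7, -0.3]
finger_gap: 0.396
t 17.3 tcp [0.5254 0.1611 0.1651] q6 0.982 q1 0.094 gap 33.8mm F [ 0.1  0.7 -0.3] T [ 0.02 -0.01 -0.05]
x [ 0.  0. -1.] y [ 0.631 -0.776 -0.   ] yaw of y deg -50.89
to target in tool axes mm [105.1   0.6   1. ]
```

```bash

python3 -m crank '[[0.03,0.03,0,0,0],[0.03,0.04,0,0,0],[0.03,0.03,0,0,0],[0.03,0.01,0,0,0],[0.03,0,0,0,0]]';python3 st.py .525 .160 .0235
python3 - <<'E'
from h import *
s=snapshot("side"); cv2.imwrite("pics/q1.png",cv2.resize(s["image"][150:270,260:380],None,fx=5,fy=5,interpolation=cv2.INTER_CUBIC))
c=cloud(s);b=s["image"].astype(int)
m=(np.hypot(c[...,0]-.525,c[...,1]-.16)<.026)&(c[...,2]>.012)&(c[...,2]<.08)&(b.min(2)>110)
p=c[m];print(m.sum(),np.percentile(p[:,2],[1,5,50,95,99]),p.mean(0)); print(np.argwhere(m).min(0),np.argwhere(m).max(0))
E
```

```text
t: 17.8
tcp_pos: [0.5243, 0.1613, 0.0538]
tool_rot: [-0.665, -0.237, 0.667, -0.237]
force: [0.5, -1.0, -0.4]
finger_gap: 0.399
t 17.8 tcp [0.5243 0.1613 0.0538] q6 0.981 q1 0.095 gap 34.1mm F [ 0.5 -1.  -0.4] T [ 0.02 -0.05 -0.01]
x [-0.003 -0.    -1.   ] y [ 0.632 -0.775 -0.002] yaw of y deg -50.81
to target in tool axes mm [30.3  1.5  0.2]
216 [0.03335035 0.03566714 0.0541486  0.06929724 0.07765796] [0.52571146 0.17206219 0.05365586]
[196 293] [216 308]
```

View pics/q1.png

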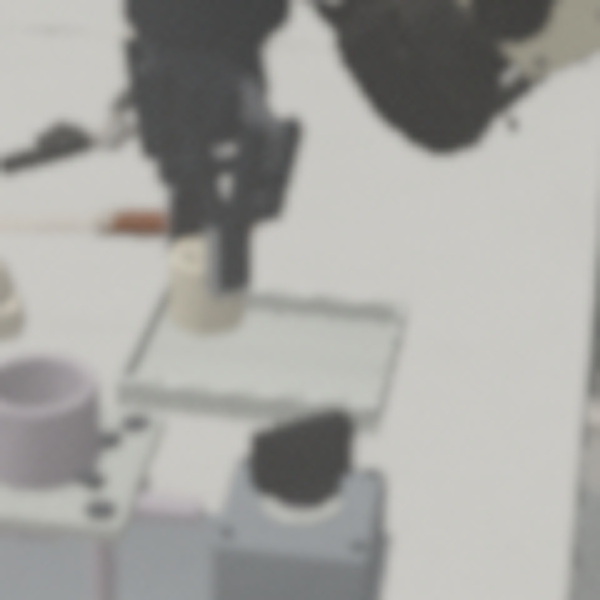

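Bottom of the plug is at about 33 mm, offset 20.4 mm from the TCP, at crop (205,325). The floor at 3 mm means a TCP of about 23.5 mm.

```bash

python3 -m crank '[[0.03,0.012,0,0,0],[0.03,0.01,0,0,0],[0.03,0.005,0,0,0],[0.03,0,0,0,0],[0.03,0,0,0,0]]';python3 st.py
python3 -m crank '[[0.03,0.001,0,0,0],[0.03,0,0,0,0]]';python3 st.py
python3 -m crank '[[0.03,0.001,0,0,0],[0.03,0,0,0,0]]';python3 st.py
```

```text
t: 18.35
tcp_pos: [0.5252, 0.1605, 0.0283]
tool_rot: [0.666, 0.237, -0.666, 0.237]
force: [0.8, -0.4, -0.0]
finger_gap: 0.399
t 18.4 tcp [0.5252 0.1605 0.0283] q6 0.981 q1 0.093 gap 34.1mm F [ 0.8 -0.4 -0. ] T [-0.01 -0.06  0.02]
x [ 0.  0. -1.] y [ 0.631 -0.776  0.   ] yaw of y deg -50.89
t: 18.55
tcp_pos: [0.5253, 0.1605, 0.0274]
tool_rot: [0.666, 0.237, -0.666, 0.237]
force: [0.6, 0.5, -1.5]
finger_gap: 0.402
t 18.6 tcp [0.5253 0.1605 0.0274] q6 0.981 q1 0.093 gap 34.3mm F [ 0.6  0.5 -1.5] T [-0.02  0.03  0.02]
x [ 0.  0. -1.] y [ 0.631 -0.776  0.   ] yaw of y deg -50.88
t: 18.75
tcp_pos: [0.5251, 0.1605, 0.0263]
tool_rot: [0.666, 0.237, -0.666, 0.237]
force: [-0.6, 0.1, -0.7]
finger_gap: 0.4
t 18.8 tcp [0.5251 0.1605 0.0263] q6 0.981 q1 0.093 gap 34.2mm F [-0.6  0.1 -0.7] T [ 0.02 -0.03  0.02]
x [ 0. -0. -1.] y [ 0.631 -0.776  0.   ] yaw of y deg -50.88
```

```bash
for i in 1; do
python3 -m crank '[[0.03,0.001,0,0,0],[0.03,0,0,0,0]]'
python3 -m crank '[[0.03,0.001,0,0,0],[0.03,0,0,0,0]]'
python3 -m crank '[[0.03,0.0005,0,0,0],[0.03,0,0,0,0]]'
python3 -m crank '[[0.03,0.0005,0,0,0],[0.03,0,0,0,0]]'; done; python3 st.py
```

```text
t: 18.95
tcp_pos: [0.525, 0.1605, 0.0251]
tool_rot: [-0.666, -0.237, 0.666, -0.237]
force: [0.9, -0.8, -0.8]
finger_gap: 0.403
t: 19.15
tcp_pos: [0.5252, 0.1606, 0.0244]
tool_rot: [0.666, 0.237, -0.666, 0.237]
force: [-0.6, 0.3, 0.9]
finger_gap: 0.403
t: 19.35
tcp_pos: [0.5253, 0.1606, 0.0243]
tool_rot: [0.666, 0.237, -0.666, 0.237]
force: [-0.6, -0.3, 5.8]
finger_gap: 0.401
t: 19.55
tcp_pos: [0.5253, 0.1606, 0.0243]
tool_rot: [0.667, 0.237, -0.666, 0.237]
force: [-1.0, -0.3, 8.7]
finger_gap: 0.4
t 19.6 tcp [0.5253 0.1606 0.0243] q6 0.981 q1 0.093 gap 34.1mm F [-1.  -0.3  8.7] T [ 0.04  0.3  -0.02]
x [ 0.001  0.    -1.   ] y [ 0.631 -0.776  0.   ] yaw of y deg -50.88
```

Contact with the floor: TCP stops at 24.3 mm with a rising force. Easing off slightly, then opening.

```bash

python3 -m crank '[[0.03,-0.001,0,0,0],[0.03,0,0,0,0]]' 20; python3 st.py
python3 -m crank '[[0.037,0,0,0,0],[0.04,0,0,0,0],[0.045,0,0,0,0],[0.05,0,0,0,0],[0.05,0,0,0,0]]'; python3 st.py
python3 -m crank '[[0.05,-0.01,0,0,0],[0.05,-0.02,0,0,0],[0.05,-0.04,0,0,0],[0.05,-0.04,0,0,0],[0.05,-0.04,0,0,0]]';python3 -m crank '[[0.05,-0.03,0,0,0],[0.05,0,0,0,0],[0.05,0,0,0,0]]'
python3 - <<'E'
from h import *
s=snapshot("side"); cv2.imwrite("pics/q2.png",cv2.resize(s["image"][150:300,180:380],None,fx=4,fy=4,interpolation=cv2.INTER_CUBIC))
c=cloud(s)
m=(np.hypot(c[...,0]-.525,c[...,1]-.16)<.024)&(c[...,2]>.006)&(c[...,2]<.08)
p=c[m];q=p[p[:,2]>.0335];print(np.percentile(p[:,2],[1,50,95,99]),cv2.minEnclosingCircle((q[:,:2]*1000).astype(np.float32)))
cv2.imwrite("pics/q3.png",snapshot("top")["image"])
E
```

```text
t: 19.75
tcp_pos: [0.5253, 0.1606, 0.0244]
tool_rot: [0.666, 0.237, -0.666, 0.237]
force: [0.3, 1.3, 3.3]
finger_gap: 0.4
t 19.8 tcp [0.5253 0.1606 0.0244] q6 0.981 q1 0.093 gap 34.2mm F [0.3 1.3 3.3] T [ 0.07  0.02 -0.02]
x [ 0.001  0.    -1.   ] y [ 0.631 -0.776  0.   ] yaw of y deg -50.88
t: 20.25
tcp_pos: [0.525, 0.1605, 0.0241]
tool_rot: [-0.666, -0.237, 0.666, -0.237]
force: [0.2, -0.7, -1.5]
finger_gap: 0.584
t 20.2 tcp [0.525  0.1605 0.0241] q6 0.981 q1 0.093 gap 49.9mm F [ 0.2 -0.7 -1.5] T [-0.03 -0.04 -0.07]
x [-0. -0. -1.] y [ 0.631 -0.776 -0.   ] yaw of y deg -50.88
t: 20.75
tcp_pos: [0.5247, 0.1605, 0.1763]
tool_rot: [-0.666, -0.237, 0.666, -0.237]
force: [0.6, -0.2, -0.1]
finger_gap: 0.587
t: 21.05
tcp_pos: [0.5251, 0.1606, 0.2053]
tool_rot: [0.667, 0.237, -0.666, 0.237]
force: [-0.3, -0.0, -0.2]
finger_gap: 0.586
[0.00657332 0.02928906 0.038145   0.0390898 ] ((525.4220581054688, 160.6182861328125), 18.87758445739746)
```

View pics/q2.png

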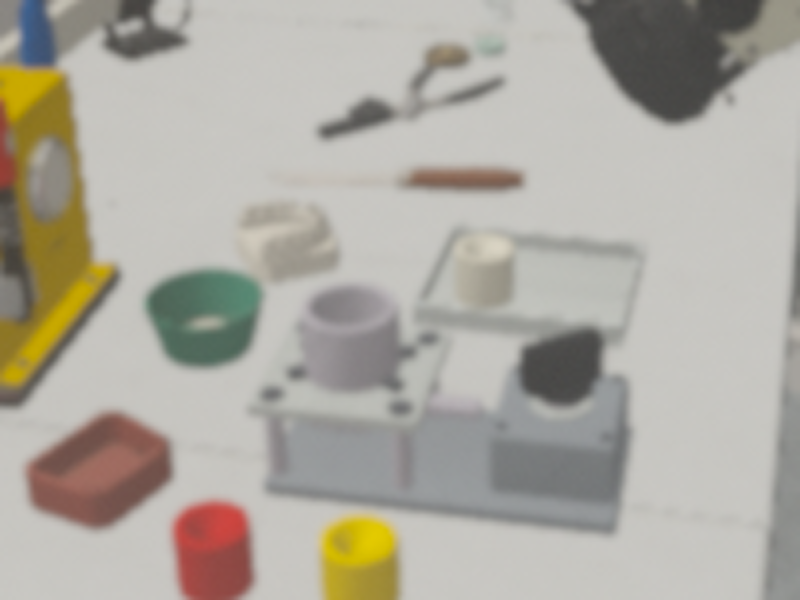

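View pics/q3.png

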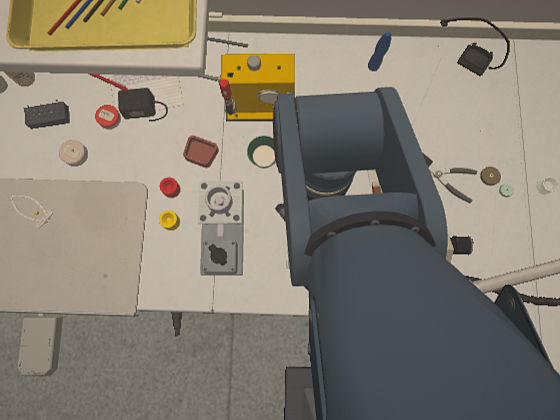

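The plug stands upright in the tray at crop (485,270). Its top is about 37–38 mm up and its centre is at (0.525, 0.161). The jaws are clear above it and the bystanders look unmoved. Handing in.

```bash
python3 -c "
from station import manip
print(manip.sign_off())"
```

```text
the job is handed in; nothing more can be done
None
```

The plug stands upright in the tray, released, and the job was handed in at about 21 s of the 72 s allowed.

- **Pressing out:** I turned the knob clockwise in two grips, about 3.3 rad and then 2.3 rad. The side camera's depth put the plug top at 104 mm, 14 mm above the rim, and it stayed there after I let go of the knob.
- **Placing:** I gripped the raised part, lifted it out and lowered it until it touched the tray floor (about 9 N), then opened and backed off.
- **Last checks:** The side view shows the plug upright, centred at about (0.525, 0.161), with its top at about 38 mm (37 mm expected). The ring is empty. By eye, the bystanders and the red and yellow look-alikes had not moved. In the top view the arm hid the plug, the tray and the arch, so the plug's final position rests on the side view.
- **What went off plan:**
  - In the first grip the fingertips touched the collar under the bar (about 7 N), and raising the closed grip then pulled up to 18 N on the knob. I eased this off and gripped a little higher the second time.
  - That first grip was also about 2 mm off the knob's centre, with side forces of about 7 N; I corrected this for the second grip.

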